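# Find the charged grinding jar by its heft and lock it in the ball mill

## Task

Three closed steel grinding jars stand on the bench, alike to look at: one holds a heavy tungsten-carbide ball, the other two a light plastic one. Find the heavy jar by lifting, stand it in the seat of the ball mill, swing the red retaining bar down over it until it meets its stop, and push the yellow-gripped clevis pin sideways through the fork and the bar, from either side, until its grip is up against the fork. Keep all jars upright, leave the two light ones standing on the bench, and do not push the bystanding things about.

Things in the scene. Friction and masses are not known exactly. Their poses are not given: they have to be found in the camera images.
- mill: white bench-top ball mill, fixed; housing 150 (x) x 250 (y) mm, steel deck at z 49 mm. Origin: centre of its underside, on the bench. x: direction of the fork holes (-x is the front panel, toward the robot); y: from the fork at y = -75 mm to the bar's hinge bracket at y = +75 mm (x -21..21, y 63..95 mm, up to z 161 mm); z up
- mill_seat (a point): centre of the jar's place, on the inner floor of the seat in the middle of the mill, 53 mm above the bench: a black rubber seat, inner diameter 62 mm, its rim standing 5 mm above that floor. Axes as the mill's
- seat: the black rubber seat itself, a flat cup 74 mm across and 9 mm tall fixed on the mill's deck; origin at the centre of its underside, 4 mm below mill_seat; axes as the mill's. The rules weigh the jar that stands in it
- mill_fork (a point): middle of the fork, on its hole axis (mill frame 0, -75, 150 mm). Two upright ears 34 mm wide in mill y, 10 mm thick, up to 167 mm above the bench; their outer faces are 21 mm, their inner faces 11 mm from this point in mill x, either way. Holes 15 mm in diameter, chamfered, along mill x, through both ears and, with the bar at its stop, through its lug between them
- mill_hinge (a point): point on the hinge axis of the red bar (mill frame 0, 75, 150 mm); the axis runs along mill x. From it the bar reaches 189 mm to its free end (toward mill -y when closed); 18 mm wide in x, 14 mm thick (7 mm either side of the line through the axis); at 135..165 mm the lug, 30 mm thick (15 mm either side), its hole at 150 mm; black pressing tab, 24 mm wide, from 163 to 189 mm
- clamp_bar (a joint): angle of the red bar, rad: 0 = level, at its stop, lug in the fork; grows as it swings up and back toward mill +y; pi/2 upright, limit 2.15. Starts leaning back. The hinge is stiff (about 0.25 N m of friction): the bar (0.22 kg) stays where it is left. Closed, its rubber pad is 2 mm above the jar's lid. Pressing on the tab with 5 to 10 N makes the stop felt
- bar_tab (a point): centre of the upper (outer) face of the black pressing tab at the bar's free end, 176 mm from the hinge axis and 7 mm off the bar's centre line; z is the normal of that face, y runs along the bar toward the hinge
- pin_grip (a point): centre of the clevis pin's square yellow grip (its head), 45 mm long, 22 x 22 mm in section; the pin lies on the bench on its grip, its axis level, 11 mm up. x points along the pin to the tip of its steel shank: 12 mm in diameter, 56 mm long, starting 22.5 mm from this point, tapering to 5 mm over its last 8 mm. Whole pin 101 mm, 0.07 kg
- pin_shoulder (a point): point on the pin's axis where the steel shank leaves the square grip; this shoulder meets the outer face of an ear when the pin is fully in (it is then 21 mm from mill_fork). x points to the tip of the shank
- jar_1_mid (a point): closed steel jar, dark screw lid (fixed), 52 mm in diameter, 80 mm tall, upright on the bench, alike to the others. Point: on its axis (z), 40 mm above its underside. The ball in it has 1.5 mm of play. Whole jar about 0.81 kg with the tungsten-carbide ball, about 0.34 kg with the plastic one (within 7 %). Which jar is heavy changes every time
- jar_2_mid (a point): closed steel jar, dark screw lid (fixed), 52 mm in diameter, 80 mm tall, upright on the bench, alike to the others. Point: on its axis (z), 40 mm above its underside. The ball in it has 1.5 mm of play. Whole jar about 0.81 kg with the tungsten-carbide ball, about 0.34 kg with the plastic one (within 7 %). Which jar is heavy changes every time
- jar_3_mid (a point): closed steel jar, dark screw lid (fixed), 52 mm in diameter, 80 mm tall, upright on the bench, alike to the others. Point: on its axis (z), 40 mm above its underside. The ball in it has 1.5 mm of play. Whole jar about 0.81 kg with the tungsten-carbide ball, about 0.34 kg with the plastic one (within 7 %). Which jar is heavy changes every time
- jar_1: the same jar 1, with the origin at the centre of its underside
- jar_2: the same jar 2, with the origin at the centre of its underside
- jar_3: the same jar 3, with the origin at the centre of its underside
- beaker_mid (a point): bystander: clear beaker, 62 mm in diameter, 81 mm tall, upright; the point is on its axis, 40 mm up
- bottle_b_mid (a point): bystander: small reagent bottle with blue cap, 56 mm in diameter, 99 mm tall, upright; the point is on its axis, 50 mm up
- timer_mid (a point): bystander: white bench timer, 62 x 66 x 18 mm; the point is at its centre
- tape_roll_mid (a point): bystander: roll of masking tape lying flat, 94 mm in diameter, 24 mm tall; the point is at its centre
- marker_mid (a point): bystander: black and white marker pen lying, 138 x 17 x 19 mm; the point is at its centre
Mind the look-alikes: they are no part of the job. Leave any pink, purple or turquoise look-alike of the jar_2 alone.

How it is judged:
On the way, in this order (a step that is already met when the one before it is completed fails the run):
1. the heavy jar stands in the seat of the mill (((horizontal distance between jar_1_mid and mill_seat below 0.008 m and z of jar_1_mid in the frame of mill_seat below 0.044 m and angle between jar_1_mid's own z axis and vertical below 0.08 rad and contact force between jar_1 and seat above 5.5 N) or (horizontal distance between jar_2_mid and mill_seat below 0.008 m and z of jar_2_mid in the frame of mill_seat below 0.044 m and angle between jar_2_mid's own z axis and vertical below 0.08 rad and contact force between jar_2 and seat above 5.5 N) or (horizontal distance between jar_3_mid and mill_seat below 0.008 m and z of jar_3_mid in the frame of mill_seat below 0.044 m and angle between jar_3_mid's own z axis and vertical below 0.08 rad and contact force between jar_3 and seat above 5.5 N))), for 0.2 s.
2. with it there, the retaining bar is down at its stop (((horizontal distance between jar_1_mid and mill_seat below 0.008 m and z of jar_1_mid in the frame of mill_seat below 0.044 m and angle between jar_1_mid's own z axis and vertical below 0.08 rad and contact force between jar_1 and seat above 5.5 N) or (horizontal distance between jar_2_mid and mill_seat below 0.008 m and z of jar_2_mid in the frame of mill_seat below 0.044 m and angle between jar_2_mid's own z axis and vertical below 0.08 rad and contact force between jar_2 and seat above 5.5 N) or (horizontal distance between jar_3_mid and mill_seat below 0.008 m and z of jar_3_mid in the frame of mill_seat below 0.044 m and angle between jar_3_mid's own z axis and vertical below 0.08 rad and contact force between jar_3 and seat above 5.5 N)) and value of joint clamp_bar below 0.04 rad), for 0.2 s.
3. the clevis pin is through fork and bar, its grip against the fork (value of joint clamp_bar below 0.04 rad and distance between pin_shoulder and mill_fork below 0.026 m and angle between the x axis of pin_shoulder and the x axis of mill, either way round below 0.2 rad), for 0.2 s.
At the end, for the whole second after the job is handed in: the heavy jar upright in the seat (within 8 mm of its centre, over 5.5 N on it), the other two upright on the bench; bar within 0.04 rad of its stop; pin through ears and lug, shoulder within about 5 mm of the ear, within 0.2 rad of the hole axis; all at rest (all of step 3 and (((horizontal distance between jar_1_mid and mill_seat below 0.008 m and z of jar_1_mid in the frame of mill_seat below 0.044 m and angle between jar_1_mid's own z axis and vertical below 0.08 rad and contact force between jar_1 and seat above 5.5 N) and (height (world z) of jar_2_mid between 0.036 and 0.044 m and angle between jar_2_mid's own z axis and vertical below 0.08 rad) and (height (world z) of jar_3_mid between 0.036 and 0.044 m and angle between jar_3_mid's own z axis and vertical below 0.08 rad)) or ((horizontal distance between jar_2_mid and mill_seat below 0.008 m and z of jar_2_mid in the frame of mill_seat below 0.044 m and angle between jar_2_mid's own z axis and vertical below 0.08 rad and contact force between jar_2 and seat above 5.5 N) and (height (world z) of jar_1_mid between 0.036 and 0.044 m and angle between jar_1_mid's own z axis and vertical below 0.08 rad) and (height (world z) of jar_3_mid between 0.036 and 0.044 m and angle between jar_3_mid's own z axis and vertical below 0.08 rad)) or ((horizontal distance between jar_3_mid and mill_seat below 0.008 m and z of jar_3_mid in the frame of mill_seat below 0.044 m and angle between jar_3_mid's own z axis and vertical below 0.08 rad and contact force between jar_3 and seat above 5.5 N) and (height (world z) of jar_1_mid between 0.036 and 0.044 m and angle between jar_1_mid's own z axis and vertical below 0.08 rad) and (height (world z) of jar_2_mid between 0.036 and 0.044 m and angle between jar_2_mid's own z axis and vertical below 0.08 rad))) and linear speed of each of jar_1, jar_2, jar_3 below 0.02 m/s); the robot touches nothing.
It fails at once if a jar is tipped by more than 0.5 rad (angle between any of jar_1_mid, jar_2_mid, jar_3_mid's own z axis and vertical above 0.5 rad).
It fails at once if a bystander (beaker, bottle, timer, tape, marker) is pushed more than 30 mm or knocked over (distance of any of beaker_mid, bottle_b_mid, timer_mid, tape_roll_mid, marker_mid from where it was at the start of the episode above 0.03 m).
It also fails if it takes over 72 s, if anything falls off the work surface, if the arm or the gripper's body presses on something with over 40 N, if the wrist force passes 120 N, or if a joint passes its speed limit or range.

## Robot

A 6-joint arm with a two-finger parallel gripper is mounted at the origin on a cart in front of the work surface, level with it; the furniture and walls round the work are solid. World frame = base frame: x ahead of the robot, y to its left, z up, the work surface at z = 0. Lengths are in m, angles in rad, forces in N, time in s.
With the tool pointing down it reaches from about 0.35 to 0.775 m from the base axis. Payload 7.3 kg.
Tool frame: the origin (TCP) lies on the centre line of the jaws, within the pads' length; the fingertips stand 17 mm ahead of it and the grasp point (between the pads) lies 2 mm behind it (robot.tcp_to_tips is the distance from the TCP to the fingertips, in m); z points along the fingers, y is the line along which they close (so a half turn about z gives the same grasp; the last joint's range is limited). The gripper opens to 92 mm and grips with 3 to 60 N. Pads are 19 mm wide; open, the fingers measure 130 mm over their backs; the gripper's body (75 mm by 190 mm) begins 47 mm behind the grasp point.
Start: joints at [1.055, 0.342, 1.524, -0, 1.275, -0.146], TCP at [0.19, 0.49, 0.244] pointing down, gripper open.
Joint ranges: [-2.53, 2.53], [-0.77, 2.02], [0.04, 2.7], [-1, 4.14], [0.28, 2.66], [-3.11, 3.11]. Speed limits (rad/s): [2.57, 2.57, 3.14, 3.14, 3.14, 3.14].

## Interface

Orientations are given as [roll, pitch, yaw] about the fixed x, y, z axes, in that order (R = Rz(yaw) Ry(pitch) Rx(roll)).
In Python, from cell import robot gives the robot as it stands. The module is installed in compiled form; this text tells all that it offers.
- The arm moves only by the tool carry_out, never from a script. Its argument "commands" is a list of rows, each a list of 3 entries, a list of its own where there are three numbers: the shift along the tool's x, y, z in m, then the turn about the tool's z in rad, then the opening, from 0 (shut) to 1 (fully open). In form: [[[dx, dy, dz], yaw, claw], ...]. A call has 1 to 20 rows; each row shifts and turns the commanded pose from where the row before left it, along the tool's axes as they then stand; what a row does not reach is not made up. A row lasts 1/8 s, in which the tool goes at most 62.5 mm and 10.7 degrees, less where a joint would pass 70% of its speed; a pose out of reach is approached as far as the arm can. A call is refused whole if a number of a shift passes 0.0625 or a number of a turn 0.188, either way. A call with a gripper value outside its range is refused whole. The fingers move at their own pace and stop on an object; "newtons" is the grip in N (left out, the last holds). Time passes only in rows, so rows that do not move let the fingers close. It gives the time, the measured TCP pose, the force, the opening and the grip force at its end, in the units of the state.
- robot.observe(): the state, without advancing time (a new reading comes with each control period).
- robot.read_camera(name): name is "side" or "top"; returns a dict with "pixels" (400x640x3 uint8, red, green, blue), "fx", "fy", "cx", "cy" (pixels), "view" (4x4, takes a point from world to camera coordinates). Camera axes: x right, y up, looking along -z (the intrinsics and any distortion apply to the point x, -y, -z); pixel columns grow to the right and rows downward; lengths in m; the calibration is good to about 2 mm. A picture is of the moment at which its call begins. There is no depth.
- robot.hand_in(): hands the job in; it is judged then, once.
Trained networks look in a picture, given as the dict that the camera call returned (one of the last four; its "shot" number tells which), for a name from the list of things; names that differ only in an ending like _2 or _b are one class to them, and where a whole thing is asked for, a point or a joint stands for the part that bears it (a point fixed in the world has none). Each returns a list of dicts, best first, with "p" (0 to 1); they miss things now and then, are a little off and sometimes report something else, mostly with a low value. They report only what shows in the picture. A call takes as long as a camera call. They do not tell look-alikes from the thing itself.
- robot.find_in(picture, name): "at" ([column, row] in pixels, amid what is visible of it).
- robot.tip_of(picture, name): "at" ([column, row] in pixels: a listed point, or the origin of a listed thing).
The state is a dict: "time": time; "qpos": joint angles; "qvel": joint speeds; "joint_efforts": joint torques, N m; "tool_pos": TCP position; "tool_rot": TCP orientation; "contact_force": force on the tool from outside, world axes, zero at the start; "torque": the same for the moment, N m; "opening": finger opening in m; "grip_force": force on a finger pad.
Only numpy, scipy, OpenCV 4.12 (cv2) and the standard library are available. Lean on these libraries where they do the work, as an engineer would, in place of code of your own. Each camera call takes 0.05 s, during which the arm holds its last target. There are 200 camera calls.

## Working session

There is one attempt and no reset: what is moved stays moved. The work goes in short steps, Python scripts to look and compute and a tool call to move; the robot and the scene stay as the last step left them, time stands still between calls to the robot, and variables do not carry over. Pictures are saved under pics/ and viewed, at most 10 in all, crops included, and the job is handed in when it is done.

Besides the shell and the picture viewer there is one more tool, called after "Request:" by a JSON object that holds its "api" and its "payload", one argument or row to a line. carry_out: Moves the arm, as the interface text tells. Its arguments: {"type":"object","properties":{"commands":{"type":"array"},"newtons":{"type":"number"}},"required":["commands"]}

```bash
mkdir -p pics
cat > h.py <<'E'
from cell import robot
import numpy as np, cv2
def shot(n,f=None):
    p=robot.read_camera(n)
    if f: cv2.imwrite('pics/'+f,p['pixels'][:,:,::-1])
    return p
def proj(p,X):
    c=p['view']@np.r_[X,1]; return np.array([p['cx']+p['fx']*c[0]/-c[2],p['cy']-p['fy']*c[1]/-c[2]])
def ray(p,uv):
    V=np.array(p['view']); d=np.array([(uv[0]-p['cx'])/p['fx'],-(uv[1]-p['cy'])/p['fy'],-1])
    R=V[:3,:3]; o=-R.T@V[:3,3]; d=R.T@d; return o,d/np.linalg.norm(d)
def onz(p,uv,z):
    o,d=ray(p,uv); return o+d*(z-o[2])/d[2]
def tri(p1,a,p2,b):
    o1,d1=ray(p1,a);o2,d2=ray(p2,b)
    s=np.linalg.lstsq(np.c_[d1,-d2],o2-o1,rcond=None)[0]
    A,B=o1+s[0]*d1,o2+s[1]*d2
    return (A+B)/2,np.linalg.norm(A-B)
E
python3 - <<'E'
from h import *
np.set_printoptions(precision=3,suppress=True)
t=shot('top','t0.png');s=shot('side','s0.png')
print([k for k in t]);
for p in(t,s): print(ray(p,(p['cx'],p['cy'])),p['fx'],p['cx'],p['cy'])
for n,z in [('mill',0),('mill_seat',.053),('mill_fork',.15),('mill_hinge',.15),('bar_tab',None),('pin_grip',.011),('pin_shoulder',.011),('jar_1_mid',.04),('beaker_mid',.04),('bottle_b_mid',.05),('timer_mid',.009),('tape_roll_mid',.012),('marker_mid',.01)]:
    for nm,p in(('t',t),('s',s)):
        for d in robot.tip_of(p,n)[:5]:
            print(n,nm,round(d['p'],2),np.array(d['at']).round(1),onz(p,d['at'],z if z is not None else .3))
print(robot.observe())
E
```

```text
['pixels', 'fx', 'fy', 'cx', 'cy', 'view', 'shot']
(array([0.293, 0.032, 1.626]), array([ 0.145,  0.014, -0.989])) 443.4329825949035 320.8943330306763 202.23893013528897
(array([0.252, 1.035, 1.038]), array([ 0.182, -0.72 , -0.67 ])) 410.2291123796869 321.0273413707894 199.93847346166768
mill t 0.72 [298.7 191.9] [0.571 0.138 0.   ]
mill s 0.82 [292.6 239.7] [0.579 0.139 0.   ]
mill_seat t 0.89 [293.5 191. ] [0.565 0.153 0.053]
mill_seat s 0.53 [294.3 235. ] [0.563 0.163 0.053]
mill_fork t 0.71 [314.8 185.7] [0.567 0.074 0.15 ]
mill_fork t 0.42 [229.5 226.1] [0.43  0.359 0.15 ]
mill_fork s 0.95 [302.9 192.3] [0.561 0.058 0.15 ]
mill_hinge t 0.74 [269.4 185.9] [0.566 0.228 0.15 ]
mill_hinge t 0.7 [383.5 226.9] [ 0.427 -0.156  0.15 ]
mill_hinge t 0.45 [409.7 196.5] [ 0.529 -0.245  0.15 ]
mill_hinge s 0.82 [286.3 227. ] [0.566 0.223 0.15 ]
mill_hinge s 0.26 [297.6 233.4] [0.525 0.241 0.15 ]
bar_tab t 0.64 [239.5 178.2] [0.563 0.3   0.3  ]
bar_tab s 0.85 [272.2 209. ] [0.569 0.307 0.3  ]
pin_grip t 0.66 [226.2 234.6] [0.412 0.401 0.011]
pin_grip s 0.69 [315.2 310.8] [0.432 0.397 0.011]
p
[... 944 characters left out ...]
 [205.1 171.4] [0.648 0.488 0.01 ]
marker_mid t 0.31 [316.8 185.1] [0.595 0.07  0.01 ]
marker_mid s 0.72 [308.1 174.7] [ 0.618 -0.205  0.01 ]
marker_mid s 0.65 [237.2 322.2] [0.636 0.485 0.01 ]
marker_mid s 0.35 [350.9 184.5] [ 0.44  -0.185  0.01 ]
{'time': 1.4, 'qpos': array([ 1.055,  0.342,  1.524, -0.   ,  1.275, -0.146]), 'qvel': array([ 0.   , -0.002, -0.001, -0.001,  0.001, -0.   ]), 'joint_efforts': array([ -0.   , -43.112, -24.448,   0.072,   0.048,   0.   ]), 'tool_pos': array([0.19 , 0.49 , 0.244]), 'tool_rot': array([3.142, 0.   , 2.772]), 'contact_force': array([ 0.716, -0.626,  1.27 ]), 'torque': array([-0.006, -0.004, -0.012]), 'grip_force': 0.0, 'opening': 0.09178359065670752}
```

View pics/t0.png

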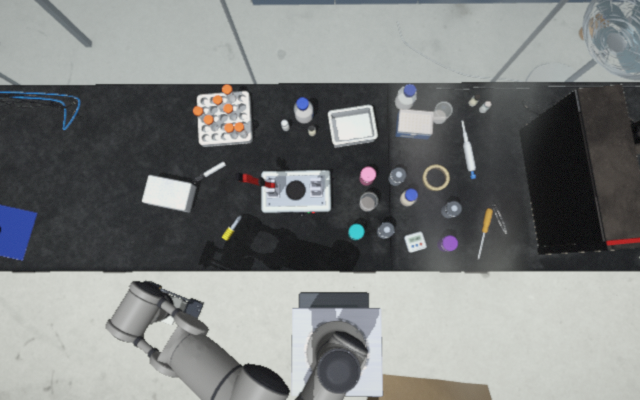

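View pics/s0.png

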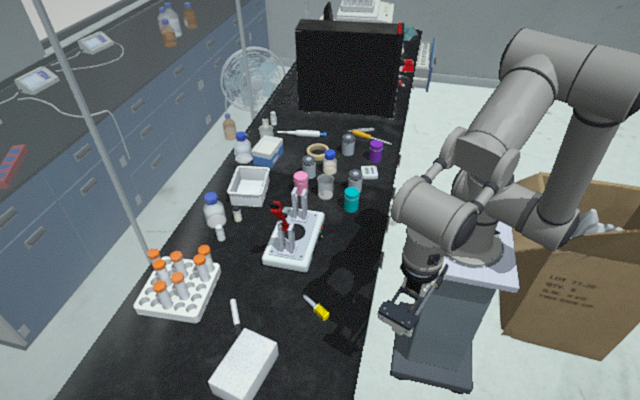

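Run:
```python
import cv2,numpy as np
t=cv2.imread('pics/t0.png');s=cv2.imread('pics/s0.png')
def c(im,x0,y0,w,h,k,f):
    o=cv2.resize(im[y0:y0+h,x0:x0+w],None,fx=k,fy=k,interpolation=cv2.INTER_CUBIC)
    for i in range(0,w,10): cv2.putText(o,str(x0+i),(i*k,9),0,.3,(0,255,255));cv2.line(o,(i*k,0),(i*k,3),(0,255,0))
    for i in range(0,h,10): cv2.putText(o,str(y0+i),(0,i*k+3),0,.3,(0,255,255));
    return o
a=c(t,345,160,120,90,5,'');b=c(t,215,165,120,80,5,'')
d=c(s,290,130,100,90,5,'');e=c(s,250,170,100,150,4,'')
cv2.imwrite('pics/c1.png',np.vstack([a,b])[:600] if 0 else np.vstack([c(t,345,160,120,90,5,'')]))
W=800
cv2.imwrite('pics/c2.png',np.vstack([b[:, :600]]))
o=np.zeros((600,800,3),np.uint8);o[:450,:400]=c(s,290,130,100,112,4,'')[:450];o[:600,400:]=e
cv2.imwrite('pics/c3.png',o)
```

```text
Traceback (most recent call last):
ValueError: could not broadcast input array from shape (448,400,3) into shape (450,400,3)
```

View pics/c1.png

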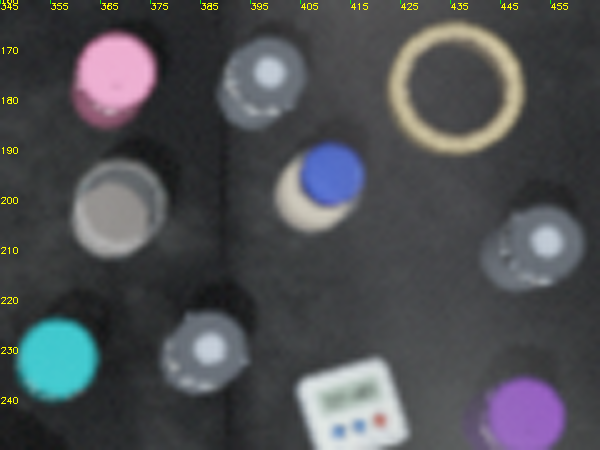

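View pics/c2.png

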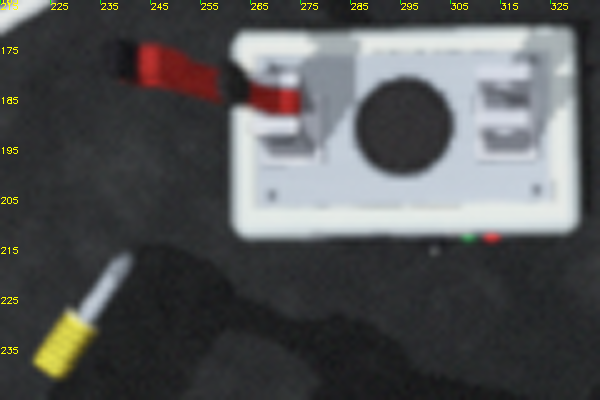

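Run:
```python
from h import *
np.set_printoptions(precision=4,suppress=True)
t=shot('top');s=shot('side')
for n,u in dict(A=(399,174.8),B=(386.4,230),C=(454,208.5)).items(): 
    P=onz(t,u,.081); print(n,P, proj(s,P))
print('seat',onz(t,(295.8,190.2),.055))
def cc(u): return (215+u[0]/5,165+u[1]/5)
for n,u,z in [('c+y+x',(234,30),.045),('c-y+x',(578,28),.045),('c+y-x',(235,238),.045),('c-y-x',(579,236),.045),('griptail',(52,362),.011),('grip',(65,345),.011),('tip',(128,255),.011),('shoulder',(86,318),.011)]: print(n,onz(t,cc(u),z))
for n in ('mill_fork','mill_hinge','bar_tab','pin_grip','pin_shoulder','mill_seat'):
    a=robot.tip_of(t,n);b=robot.tip_of(s,n)
    if a and b: print(n,*tri(t,a[0]['at'],s,b[0]['at']))
# side dark jars
for d in robot.tip_of(s,'jar_1')+robot.tip_of(t,'jar_1'): print(d)
for d in robot.find_in(s,'jar_1')+robot.find_in(t,'jar_1'): print(d)
im=s['pixels'][:,:,::-1]
o=np.zeros((600,800,3),np.uint8)
o[:440,:400]=cv2.resize(im[130:240,290:390],None,fx=4,fy=4,interpolation=2)
o[:,400:]=cv2.resize(im[170:320,250:350],None,fx=4,fy=4,interpolation=2)
cv2.imwrite('pics/c3.png',o)
```

```text
A [ 0.6181 -0.2227  0.081 ] [308.9766 157.7505]
B [ 0.4222 -0.1741  0.081 ] [355.8594 172.5669]
C [ 0.4975 -0.4117  0.081 ] [348.4595 135.9227]
seat [0.5679 0.1447 0.055 ]
c+y+x [0.641  0.2702 0.045 ]
c-y+x [0.6419 0.0193 0.045 ]
c+y-x [0.4881 0.2664 0.045 ]
c-y-x [0.4893 0.0189 0.045 ]
griptail [0.4013 0.4035 0.011 ]
grip [0.4137 0.3943 0.011 ]
tip [0.4798 0.35   0.011 ]
shoulder [0.4335 0.3795 0.011 ]
mill_fork [ 0.6122  0.0642 -0.032 ] 0.035346108212819506
mill_hinge [0.5676 0.2247 0.1555] 0.005493260248237774
bar_tab [0.5664 0.2943 0.2943] 0.00344205253371821
pin_grip [0.4147 0.3973 0.0126] 0.0008641667656784282
pin_shoulder [0.4345 0.3883 0.0094] 0.010029116419578004
mill_seat [0.5686 0.139  0.0225] 0.00408285911628426
{'at': [352.6, 188.0], 'p': 0.77}
{'at': [238.7, 318.0], 'p': 0.74}
{'at': [302.8, 189.2], 'p': 0.68}
{'at': [346.4, 153.0], 'p': 0.64}
{'at': [326.5, 188.6], 'p': 0.64}
{'at': [349.1, 208.0], 'p': 0.57}
{'at': [312.3, 174.0], 'p': 0.56}
{'at': [374.5, 158.7], 'p': 0.53}
{'at': [382.9, 234.4], 'p': 0.66}
{'at': [448.4, 244.4], 'p': 0.62}
{'at': [444.8, 209.4], 'p': 0.58}
{'at': [364.0, 178.0], 'p': 0.58}
{'at': [395.2, 178.4], 'p': 0.56}
{'at': [375.4, 149.6], 'p': 0.8}
{'at': [309.0, 162.9], 'p': 0.76}
{'at': [348.1, 143.5], 'p': 0.71}
{'at': [353.7, 178.3], 'p': 0.7}
{'at': [350.9, 197.0], 'p': 0.52}
{'at': [302.3, 182.8], 'p': 0.49}
{'at': [368.2, 175.7], 'p': 0.72}
{'at': [448.6, 210.0], 'p': 0.66}
{'at': [383.6, 232.9], 'p': 0.58}
{'at': [398.5, 178.0], 'p': 0.56}
{'at': [354.1, 230.0], 'p': 0.56}
{'at': [449.0, 239.9], 'p': 0.55}
```

View pics/c3.png

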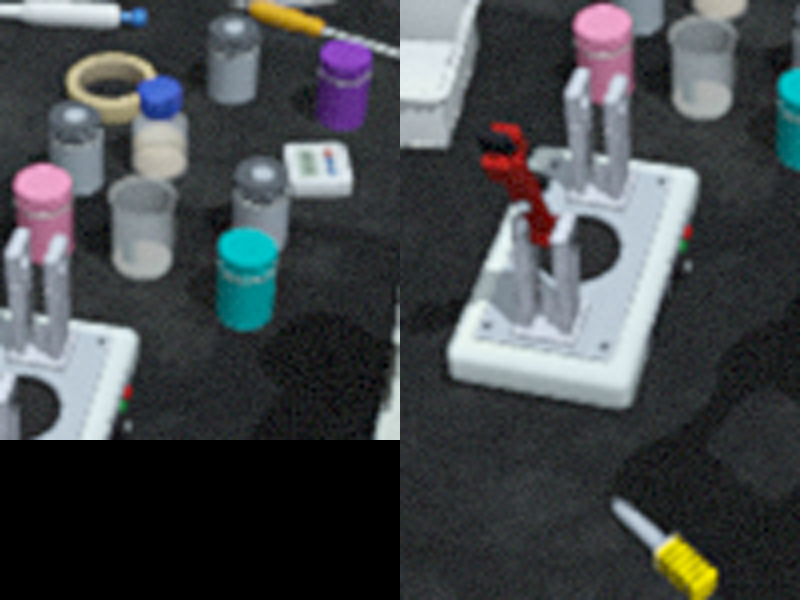

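Request:
{"api": "carry_out", "payload": {
  "commands": [
    [[0,0,0],0.1716,1],
    [[0,0,0],0.1716,1],
    [[0,0,0],0.1716,1],
    [[0,0,0],0.1716,1],
    [[0,0,0],0.1716,1],
    [[0,0,0],0.1716,1],
    [[0,0,0],0.1716,1],
    [[0,0.058,0],0,1],
    [[0,0.058,0],0,1],
    [[0,0.058,0],0,1],
    [[0,0.058,0],0,1],
    [[-0.055,0,0],0,1],
    [[-0.055,0,0],0,1],
    [[-0.055,0,0],0,1],
    [[-0.055,0,0],0,1],
    [[-0.055,0,0],0,1],
    [[-0.055,0,0],0,1],
    [[-0.055,0,0],0,1],
    [[-0.055,0,0],0,1],
    [[-0.055,0,0],0,1]
  ]
}}

```text
time: 4.8
tool_pos: [0.4215, -0.0072, 0.244]
tool_rot: [3.141, 0.0, 1.571]
contact_force: [1.1, -0.7, 0.5]
opening: 0.092
grip_force: 0.0
```

Request:
{"api": "carry_out", "payload": {
  "commands": [
    [[-0.0555,0,0.03],0,1],
    [[-0.0555,0,0.03],0,1],
    [[-0.0555,0,0.02],0,1],
    [[0,0,0.035],0,1],
    [[0,0,0.035],0,1],
    [[0,0,0.034],0,1],
    [[0,0,0],0,0.5],
    [[0,0,0],0,0.4],
    [[0,0,0],0,0.4],
    [[0,0,0],0,0.4],
    [[0,0,0],0,0.4],
    [[0,0,0],0,0.4],
    [[0,0,-0.01],0,0.4],
    [[0,0,-0.02],0,0.4],
    [[0,0,0],0,0.4],
    [[0,0,0],0,0.4],
    [[0,0,0],0,0.4]
  ],
  "newtons": 30
}}

```text
time: 6.92
tool_pos: [0.4209, -0.1706, 0.0894]
tool_rot: [-3.14, -0.001, 1.571]
contact_force: [-0.1, -0.3, -7.6]
opening: 0.0516
grip_force: 30.0
```

Run:
```python
from h import *
np.set_printoptions(precision=4,suppress=True)
for i in range(3):
    p=shot('side' if i==0 else 'top', 's1.png' if i==0 else 't1.png'); o=robot.observe(); print(o['contact_force'],o['torque'],o['tool_pos'],o['qpos'],o['opening'])
```

```text
[ 0.1768 -0.5402 -8.2652] [-0.0358  0.0219 -0.0028] [ 0.421  -0.1707  0.0895] [-0.5541  0.4172  1.913   0.0001  0.8133 -0.5539] 0.051520984831228786
[-0.4986 -0.295  -7.3787] [-0.0307  0.0339  0.0312] [ 0.4212 -0.1707  0.0896] [-0.5541  0.4171  1.9127  0.0001  0.8133 -0.5539] 0.05163461391647523
[ 0.4434  0.0233 -7.2664] [-0.0679  0.0991 -0.0262] [ 0.4213 -0.1708  0.0898] [-0.554   0.4169  1.9125  0.0001  0.8134 -0.5539] 0.051425541174712486
```

Request:
{"api": "carry_out", "payload": {
  "commands": [
    [[0,0,-0.04],0,0.4],
    [[0,0,-0.06],0,0.4],
    [[0,0,-0.06],0,0.4],
    [[0.03,0.014,0],0,0.4],
    [[0.045,0.021,0],0,0.4],
    [[0.055,0.025,0],0,0.4],
    [[0.055,0.025,0],0,0.4],
    [[0.055,0.025,0],0,0.4],
    [[0.045,0.021,0],0,0.4],
    [[0.03,0.015,0],0,0.4],
    [[0,0,0.03],0,0.4],
    [[0,0,0.04],0,0.4],
    [[0,0,0.03],0,0.4],
    [[0,0,0],0,0.4],
    [[0,0,0],0,0.4]
  ]
}}

```text
time: 8.95
tool_pos: [0.5684, 0.1441, 0.1513]
tool_rot: [3.14, -0.0, 1.571]
contact_force: [-0.1, 0.1, -6.9]
opening: 0.0517
grip_force: 30.0
```

Run:
```python
from h import *
np.set_printoptions(precision=4,suppress=True)
s=shot('side','s2.png');o=robot.observe(); print(o['contact_force'],o['tool_pos'],o['qpos'],o['opening'])
im=s['pixels'][:,:,::-1]
x0,y0,k=250,160,8
o2=cv2.resize(im[y0:y0+75,x0:x0+100],None,fx=k,fy=k,interpolation=2)
tp=o['tool_pos']
# predicted jar silhouette at tool xy, underside z = tp.z-.060, and seat rim
def circ(c,z,r,col):
    for a in np.linspace(0,6.28,60):
        u=proj(s,[c[0]+r*np.cos(a),c[1]+r*np.sin(a),z]); cv2.circle(o2,(int((u[0]-x0+.5)*k),int((u[1]-y0+.5)*k)),1,col,-1)
circ(tp,tp[2]-.060,.026,(0,255,0)); circ(tp,tp[2]+.02,.026,(0,255,0))
circ((.5675,.1445),.058,.037,(0,255,255)); circ((.5675,.1445),.049,.037,(0,128,255))
cv2.imwrite('pics/c4.png',o2)
```

```text
[ 0.0977 -0.2469 -7.332 ] [0.5687 0.1441 0.1519] [0.1175 0.5352 1.4806 0.0001 1.1229 0.1177] 0.0512774637583422
```

View pics/c4.png

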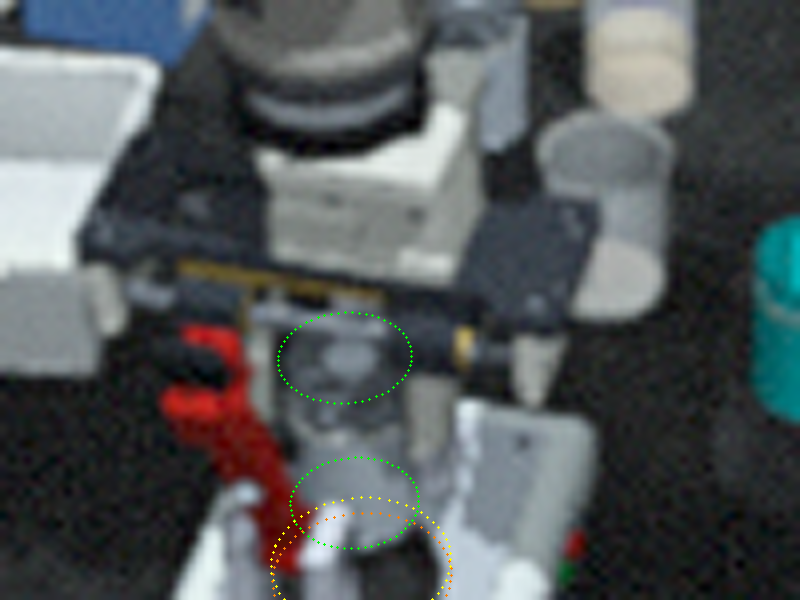

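Request:
{"api": "carry_out", "payload": {
  "commands": [
    [[0,-0.001,0.015],0,0.4],
    [[0,0,0.01],0,0.4],
    [[0,0,0.005],0,0.4],
    [[0,0,0.004],0,0.4],
    [[0,0,0.003],0,0.4],
    [[0,0,0],0,0.4],
    [[0,0,0],0,0.4]
  ]
}}

```text
time: 9.88
tool_pos: [0.5679, 0.1463, 0.1174]
tool_rot: [3.136, -0.004, 1.571]
contact_force: [-5.1, 7.1, 16.6]
opening: 0.0517
grip_force: 30.1
```

Request:
{"api": "carry_out", "payload": {
  "commands": [
    [[0,0,-0.004],0,0.4],
    [[0.004,-0.002,0],0,0.4],
    [[0,0,0.003],0,0.4],
    [[0,0,0.003],0,0.4],
    [[0,0,0.002],0,0.4],
    [[0,0,0],0,0.4]
  ]
}}

```text
time: 10.62
tool_pos: [0.5672, 0.1494, 0.1154]
tool_rot: [3.132, -0.003, 1.571]
contact_force: [-5.6, 2.4, 33.0]
opening: 0.0522
grip_force: 30.4
```

Request:
{"api": "carry_out", "payload": {
  "commands": [
    [[0,0,-0.006],0,0.4],
    [[0,0,0],0,0.4]
  ]
}}

```text
time: 10.88
tool_pos: [0.566, 0.1486, 0.1166]
tool_rot: [3.138, -0.001, 1.57]
contact_force: [1.4, 2.9, 9.4]
opening: 0.0521
grip_force: 29.9
```

Run:
```python
from h import *
np.set_printoptions(precision=4,suppress=True)
s=shot('side','s3.png');t=shot('top','t3.png');o=robot.observe(); tp=o['tool_pos'];print(o['contact_force'],tp,o['tool_rot'])
def crop(im,cam,x0,y0,w,h,k,jar):
    o2=cv2.resize(im[y0:y0+h,x0:x0+w],None,fx=k,fy=k,interpolation=2)
    def circ(c,z,r,col):
        for a in np.linspace(0,6.28,50):
            u=proj(cam,[c[0]+r*np.cos(a),c[1]+r*np.sin(a),z]); cv2.circle(o2,(int((u[0]-x0+.5)*k),int((u[1]-y0+.5)*k)),1,col,-1)
    circ((.5675,.1445),.058,.037,(0,255,255))
    if jar: circ(tp,tp[2]-.0595,.026,(0,255,0)); circ(tp,tp[2]+.0205,.026,(0,255,0))
    return o2
s0=cv2.imread('pics/s0.png');t0=cv2.imread('pics/t0.png')
out=np.zeros((600,800,3),np.uint8)
out[:,:400]=crop(s['pixels'][:,:,::-1],s,268,190,50,75,8,1)
out[:300,400:]=crop(s0,s,268,222,50,37,8,0)[:300] if 0 else cv2.resize(crop(s0,s,268,218,50,38,8,0),(400,300))
out[300:,400:]=cv2.resize(crop(t0,t,270,172,50,38,8,0),(400,300))
cv2.imwrite('pics/c5.png',out)
```

```text
[1.9444 3.0675 9.2633] [0.566  0.1487 0.1165] [ 3.1379 -0.0016  1.5701]
```

View pics/c5.png

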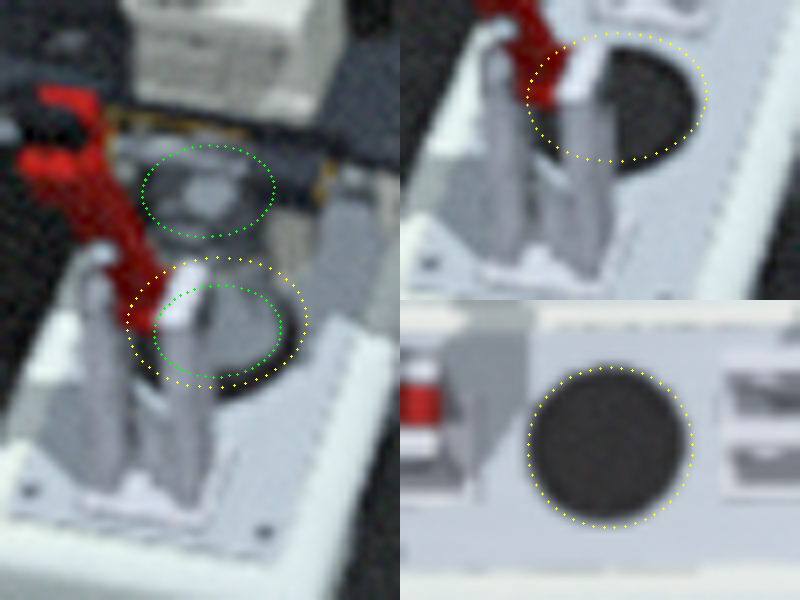

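Request:
{"api": "carry_out", "payload": {
  "commands": [
    [[0,0,-0.002],0,0.4],
    [[0.003,0.0025,0],0,0.4],
    [[0.002,0,0],0,0.4],
    [[0,0,0.002],0,0.4],
    [[0,0,0.002],0,0.4],
    [[0,0,0],0,0.4]
  ]
}}

```text
time: 11.72
tool_pos: [0.567, 0.1523, 0.1154]
tool_rot: [3.141, 0.001, 1.571]
contact_force: [-5.3, -4.9, 14.2]
opening: 0.0517
grip_force: 30.0
```

Request:
{"api": "carry_out", "payload": {
  "commands": [
    [[0,0,-0.002],0,0.4],
    [[0,0,0],0,0.6],
    [[0,0,0],0,0.7],
    [[0,0,0],0,0.7],
    [[0,0,0],0,0.7]
  ],
  "newtons": 15
}}

```text
time: 12.35
tool_pos: [0.5672, 0.1531, 0.1151]
tool_rot: [-3.141, -0.0, 1.571]
contact_force: [1.1, 0.5, -0.6]
opening: 0.0643
grip_force: 0.0
```

Run:
```python
from h import *
np.set_printoptions(precision=4,suppress=True)
s=shot('side','s4.png');o=robot.observe(); tp=o['tool_pos'];print(o['contact_force'],tp,o['opening'])
x0,y0,w,h,k=268,190,60,75,8
o2=cv2.resize(s['pixels'][y0:y0+h,x0:x0+w,::-1],None,fx=k,fy=k,interpolation=2)
def circ(c,z,r,col):
    for a in np.linspace(0,6.28,50):
        u=proj(s,[c[0]+r*np.cos(a),c[1]+r*np.sin(a),z]); cv2.circle(o2,(int((u[0]-x0+.5)*k),int((u[1]-y0+.5)*k)),1,col,-1)
c=(.568,.1505)
circ(c,.058,.037,(0,255,255)); circ(c,.053,.026,(0,255,0)); circ(c,.133,.026,(0,255,0))
cv2.imwrite('pics/c6.png',o2)
```

```text
[-0.3457 -0.0069  0.5466] [0.5672 0.1531 0.1152] 0.06395919739426231
```

View pics/c6.png

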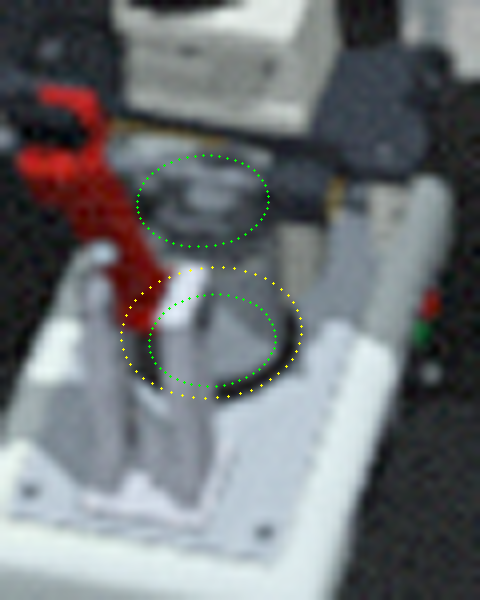

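Request:
{"api": "carry_out", "payload": {
  "commands": [
    [[0,0,0],0,0.4],
    [[0,0,0],0,0.4],
    [[0,0,0],0,0.4],
    [[0,0,0.001],0,0.4],
    [[-0.002,0.0005,0],0,0.4],
    [[0,0,0],0,0.4]
  ],
  "newtons": 20
}}

```text
time: 13.15
tool_pos: [0.5671, 0.1522, 0.1152]
tool_rot: [-3.141, -0.002, 1.57]
contact_force: [-5.2, 5.0, 7.2]
opening: 0.0515
grip_force: 20.0
```

Request:
{"api": "carry_out", "payload": {
  "commands": [
    [[-0.003,0,0],0,0.4],
    [[0,0,0],0,0.4],
    [[0,0,0],0,0.4]
  ]
}}

```text
time: 13.52
tool_pos: [0.5673, 0.1502, 0.1157]
tool_rot: [3.141, -0.004, 1.57]
contact_force: [-5.7, 8.3, 11.4]
opening: 0.0518
grip_force: 20.0
```

Run:
```python
from h import *
from scipy.optimize import minimize
np.set_printoptions(precision=4,suppress=True)
t=shot('top');s=shot('side');o=robot.observe();print(o['tool_pos'],o['contact_force'])
def hull(cam,c,zs,r):
    a=np.linspace(0,2*np.pi,60,endpoint=False)
    return cv2.convexHull(np.array([proj(cam,[c[0]+r*np.cos(q),c[1]+r*np.sin(q),z]) for z in zs for q in a],np.float32))
def loss(cam,g,x0,y0,w,h,c):
    k=8
    H=hull(cam,c,[.049,.058],.037)-np.float32([x0,y0])
    m=np.zeros((h*k,w*k),np.uint8); cv2.fillPoly(m,[np.round((H+.5)*k).astype(np.int32)],255)
    m=cv2.GaussianBlur(m,(0,0),k*.6)
    m=cv2.resize(m,(w,h),interpolation=cv2.INTER_AREA)/255.
    return m
for nm,cam,box,mask in (('t0',t,(281,178,30,26),None),('s0',s,(290,226,24,24),1)):
    g=cv2.imread(f'pics/{nm}.png',0).astype(float)
    x0,y0,w,h=box; G=g[y0:y0+h,x0:x0+w]
    W=np.ones_like(G)
    if mask: W[:, :7]=0; W[:4]=0
    best=[]
    for x in np.arange(.558,.576,.001):
        for y in np.arange(.136,.157,.001):
            m=loss(cam,g,*box,(x,y)); A=np.c_[m.ravel(),np.ones(m.size)]*W.ravel()[:,None]**.5
            r=np.linalg.lstsq(A,G.ravel()*W.ravel()**.5,rcond=None)[1][0]; best.append((r,x,y))
    best.sort(); print(nm,best[0],best[1],best[2],best[5])
# mill deck: bright region of housing in top image
g=cv2.imread('pics/t0.png',0); 
m=(g[160:220,255:340]>130).astype(np.uint8); n,l,st,ce=cv2.connectedComponentsWithStats(m); i=1+st[1:,4].argmax()
pts=np.argwhere(l==i)[:,::-1].astype(np.float32); R=cv2.minAreaRect(pts); print(R)
print(onz(t,np.array(R[0])+[255,160],.045))
```

```text
[0.5673 0.1502 0.1157] [-5.1736  8.5721 10.1611]
t0 (np.float64(278823.44005007145), np.float64(0.5700000000000001), np.float64(0.14700000000000002)) (np.float64(293622.5921523988), np.float64(0.5700000000000001), np.float64(0.14800000000000002)) (np.float64(297187.097679419), np.float64(0.5690000000000001), np.float64(0.14700000000000002)) (np.float64(311688.29154283076), np.float64(0.5690000000000001), np.float64(0.14800000000000002))
s0 (np.float64(51847.2275413907), np.float64(0.5710000000000001), np.float64(0.14600000000000002)) (np.float64(52456.10443897151), np.float64(0.5710000000000001), np.float64(0.14700000000000002)) (np.float64(56453.12691280093), np.float64(0.5710000000000001), np.float64(0.14500000000000002)) (np.float64(59698.53812293353), np.float64(0.5700000000000001), np.float64(0.14500000000000002))
((40.263267517089844, 30.926210403442383), (41.38420104980469, 69.22199249267578), 88.87670135498047)
[0.567  0.1474 0.045 ]
```

Request:
{"api": "carry_out", "payload": {
  "commands": [
    [[0,0,-0.008],0,0.4],
    [[-0.001,0.003,0],0,0.4],
    [[0,0,0],0,0.4],
    [[0,0,0.004],0,0.4],
    [[0,0,0.004],0,0.4],
    [[0,0,0.001],0,0.4],
    [[0,0,0],0,0.4]
  ]
}}

```text
time: 14.5
tool_pos: [0.5714, 0.1495, 0.1177]
tool_rot: [3.137, -0.004, 1.571]
contact_force: [-9.2, 10.1, 22.2]
opening: 0.0515
grip_force: 20.0
```

Request:
{"api": "carry_out", "payload": {
  "commands": [
    [[0,0,-0.006],0,0.4],
    [[0.004,-0.004,0],0,0.4],
    [[0,-0.004,0],0,0.4],
    [[0,0,0],0,0.4],
    [[0,0,0.003],0,0.4],
    [[0,0,0.003],0,0.4],
    [[0,0,0.001],0,0.4],
    [[0,0,0],0,0.4]
  ]
}}

```text
time: 15.5
tool_pos: [0.5644, 0.1516, 0.1161]
tool_rot: [3.136, -0.001, 1.571]
contact_force: [-3.7, 1.0, 18.3]
opening: 0.0527
grip_force: 20.3
```

Request:
{"api": "carry_out", "payload": {
  "commands": [
    [[0,0,-0.003],0,0.4],
    [[0,0,0],0,0.6],
    [[0,0,0],0,0.8],
    [[0,0,0],0,0.9],
    [[0,0,-0.01],0,0.9],
    [[0,0,-0.04],0,0.9],
    [[0,0,-0.05],0,0.9],
    [[0,-0.04,-0.03],0,0.9],
    [[0,-0.06,0],0,0.9],
    [[0,-0.06,0],0,0.9],
    [[0,-0.02,0],0,0.9]
  ]
}}

```text
time: 16.88
tool_pos: [0.3794, 0.151, 0.246]
tool_rot: [-3.141, -0.0, 1.571]
contact_force: [1.8, -0.7, 0.1]
opening: 0.0824
grip_force: 0.0
```

Run:
```python
from h import *
t=shot('top','t5.png');s=shot('side','s5.png');o=robot.observe();print(o['tool_pos'],o['contact_force'])
out=np.zeros((600,800,3),np.uint8)
out[:400,:400]=cv2.resize(t['pixels'][170:210,275:315,::-1],(400,400),interpolation=2)
out[:600,400:]=cv2.resize(s['pixels'][200:260,275:315,::-1],(400,600),interpolation=2)
cv2.imwrite('pics/c7.png',out)
for n in ('mill_seat','jar_1_mid','jar_1'):
  for cam in (t,s): print(n,[ (d['p'],d['at']) for d in robot.tip_of(cam,n) if abs(d['at'][0]-296)<15 and 170<d['at'][1]<260])
for z,r in ((.053,0),(.133,0)): print(proj(t,[.568,.1465,z]),proj(s,[.568,.1465,z]))
```

```text
[0.38083056 0.15109361 0.24623495] [0.24985997 0.04299577 0.85405742]
mill_seat [(0.49, [294.7, 190.3])]
mill_seat [(0.48, [293.7, 232.8])]
jar_1_mid []
jar_1_mid []
jar_1 [(0.81, [297.1, 192.9])]
jar_1 [(0.91, [294.9, 230.2]), (0.64, [308.5, 173.1]), (0.57, [302.1, 193.8])]
[295.34341074 190.28077822] [294.40328852 231.13252991]
[293.67727389 186.26266618] [293.22985056 213.71305119]
```

View pics/c7.png

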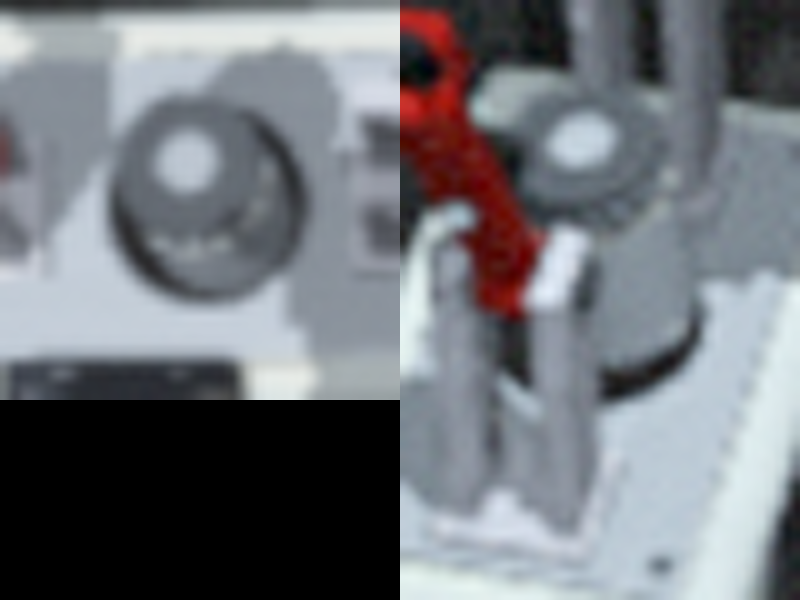

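Request:
{"api": "carry_out", "payload": {
  "commands": [
    [[-0.0045,0.0468,0],0,0.9],
    [[0,0.0468,0],0,0.9],
    [[0,0.0468,0],0,0.9],
    [[0,0.0468,0],0,0.9],
    [[0,0,0.04],0,0.9],
    [[0,0,0.05],0,0.9],
    [[0,0,0.035],0,0.9],
    [[0,0,0.006],0,0.9],
    [[0,0,0],0,0.6],
    [[0,0,0],0,0.4],
    [[0,0,0],0,0.4],
    [[0,0,0],0,0.4],
    [[0,0,0],0,0.4],
    [[0,0,0],0,0.4]
  ],
  "newtons": 12
}}

```text
time: 19.02
tool_pos: [0.5694, 0.1467, 0.1154]
tool_rot: [-3.141, -0.0, 1.571]
contact_force: [-5.2, 0.4, 5.7]
opening: 0.054
grip_force: 11.9
```

Request:
{"api": "carry_out", "payload": {
  "commands": [
    [[0,0,-0.006],0,0.4],
    [[0.003,0,0],0,0.4],
    [[0,0,0],0,0.4],
    [[0,0,0.003],0,0.4],
    [[0,0,0.003],0,0.4],
    [[0,0,0.002],0,0.4],
    [[0,0,0],0,0.4]
  ],
  "newtons": 20
}}

```text
time: 19.9
tool_pos: [0.5699, 0.1482, 0.1158]
tool_rot: [3.14, 0.002, 1.571]
contact_force: [-9.7, -7.0, 19.8]
opening: 0.0519
grip_force: 20.1
```

Request:
{"api": "carry_out", "payload": {
  "commands": [
    [[0,0,-0.003],0,0.4],
    [[-0.001,-0.003,0],0,0.4],
    [[0,0,0.003],0,0.4],
    [[0,0,0],0,0.4],
    [[0,0,0],0,0.4]
  ]
}}

```text
time: 20.52
tool_pos: [0.5677, 0.1476, 0.1148]
tool_rot: [3.139, 0.001, 1.571]
contact_force: [-4.5, -6.1, 15.2]
opening: 0.0516
grip_force: 20.0
```

Request:
{"api": "carry_out", "payload": {
  "commands": [
    [[0,0,-0.002],0,0.4],
    [[-0.002,-0.002,0],0,0.4],
    [[0,0,0.002],0,0.4],
    [[0,0,0],0,0.4],
    [[0,0,0],0,0.4]
  ]
}}

```text
time: 21.15
tool_pos: [0.5656, 0.1464, 0.1142]
tool_rot: [3.139, -0.0, 1.571]
contact_force: [-2.8, -1.7, 11.9]
opening: 0.0513
grip_force: 20.0
```

Request:
{"api": "carry_out", "payload": {
  "commands": [
    [[0,0,-0.001],0,0.4],
    [[0,0,0],0,0.6],
    [[0,0,0],0,0.8],
    [[0,0,0],0,0.9],
    [[0,0,-0.01],0,0.9],
    [[0,0,-0.04],0,0.9],
    [[0,0,-0.05],0,0.9],
    [[0,-0.04,-0.03],0,0.9],
    [[0,-0.06,0],0,0.9],
    [[0,-0.06,0],0,0.9],
    [[0,-0.02,0],0,0.9]
  ]
}}

```text
time: 22.52
tool_pos: [0.3817, 0.1466, 0.2441]
tool_rot: [3.142, -0.0, 1.571]
contact_force: [0.9, 0.2, -0.4]
opening: 0.0828
grip_force: 0.0
```

Run:
```python
from h import *
np.set_printoptions(precision=4,suppress=True)
t=shot('top','t6.png');s=shot('side','s6.png');o=robot.observe();print(o['tool_pos'],o['contact_force'])
def knob(f,x0,y0,w,h):
    g=cv2.imread(f,0)[y0:y0+h,x0:x0+w].astype(float); m=np.clip(g-np.percentile(g,60),0,None); Y,X=np.mgrid[:h,:w]; return np.array([(m*X).sum(),(m*Y).sum()])/m.sum()+[x0,y0]
for n in '56':
    a=knob(f'pics/t{n}.png',290,182,8,8);b=knob(f'pics/s{n}.png',288,210,10,8); print(a,b,*tri(t,a,s,b))
out=np.zeros((600,800,3),np.uint8)
out[:400,:400]=cv2.resize(t['pixels'][170:210,275:315,::-1],(400,400),interpolation=2)
out[:600,400:]=cv2.resize(s['pixels'][200:260,275:315,::-1],(400,600),interpolation=2)
cv2.imwrite('pics/c8.png',out)
```

```text
[0.3831 0.1467 0.2443] [ 0.4743 -0.512   0.942 ]
[293.2185 185.7566] [292.69   213.6663] [0.5694 0.148  0.1343] 0.0002443443582617579
[293.9154 187.0094] [294.1875 213.9045] [0.5653 0.1457 0.1321] 0.0004485662183067292
```

View pics/c8.png

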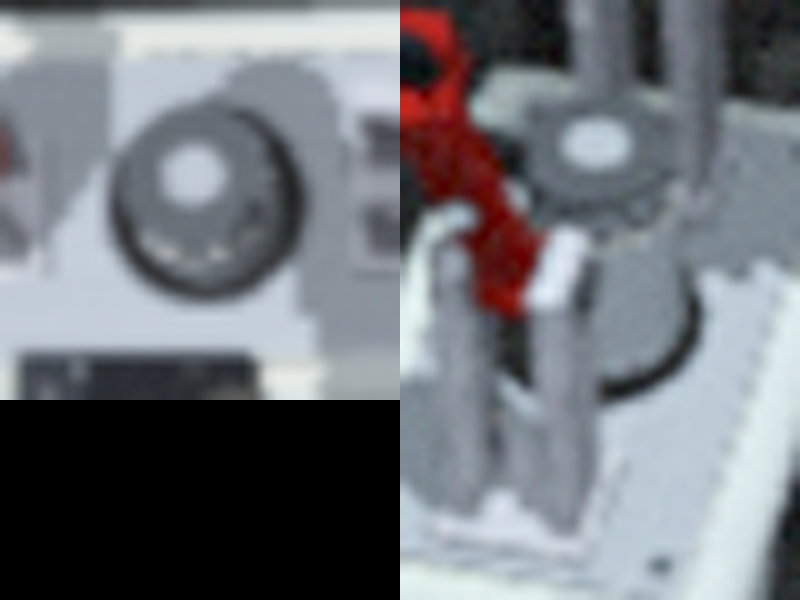

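Request:
{"api": "carry_out", "payload": {
  "commands": [
    [[0.03,0,-0.034],0,0.3],
    [[0.045,0,-0.034],0,0],
    [[0.055,0,0],0,0],
    [[0.055,0,0],0,0],
    [[0.05,0,0],0,0],
    [[0,0.046,0],0,0],
    [[0,0.046,0],0,0],
    [[0,0.046,0],0,0],
    [[0,0.046,0],0,0],
    [[0,0,0],0,0],
    [[0,0,0],0,0]
  ],
  "newtons": 10
}}

```text
time: 24.0
tool_pos: [0.569, 0.3816, 0.3108]
tool_rot: [-3.141, 0.0, 1.57]
contact_force: [-0.3, 1.2, 0.9]
opening: 0.0006
grip_force: 0.0
```

Request:
{"api": "carry_out", "payload": {
  "commands": [
    [[-0.04,0,0],0,0],
    [[-0.026,0,0],0,0],
    [[-0.026,0,-0.003],0,0],
    [[-0.026,0,-0.003],0,0],
    [[-0.026,0,-0.003],0,0],
    [[-0.03,0,-0.003],0,0],
    [[-0.03,0,0],0,0],
    [[0,0,0],0,0]
  ]
}}

```text
time: 25.0
tool_pos: [0.5682, 0.1766, 0.3246]
tool_rot: [3.14, -0.0, 1.569]
contact_force: [0.8, 0.3, 0.2]
opening: 0.0004
grip_force: 0.0
```

Run:
```python
from h import *
np.set_printoptions(precision=4,suppress=True)
t=shot('top','t7.png');s=shot('side','s7.png');o=robot.observe();print(o['tool_pos'],o['contact_force'])
for n in ('bar_tab',):
    a=robot.tip_of(t,n);b=robot.tip_of(s,n); print(a[:2],b[:2])
    if a and b: print(tri(t,a[0]['at'],s,b[0]['at']))
```

```text
[0.5683 0.1782 0.3243] [-0.6669 -0.9484  1.3815]
[{'at': [454.0, 203.7], 'p': 0.28}] [{'at': [289.1, 174.5], 'p': 0.65}]
(array([ 0.666 , -0.4576, -0.1932]), np.float64(0.2343267334095699))
```

Run:
```python
from h import *
t=shot('top');s=shot('side')
for th in (2.1,2.0,1.8,1.5,1.3,1.2,1.1,1.0): print(th,proj(s,[.567,.221-.176*np.cos(th)+.007*np.sin(th),.15+.176*np.sin(th)+.007*np.cos(th)]))
im=s['pixels'].astype(int); m=(im[...,0]>120)&(im[...,1]<60)&(im[...,2]<70); p=np.argwhere(m[140:260,250:330]); print(p.min(0)+[140,250],p.max(0)+[140,250],len(p))
for r in range(150,240,5):
    c=np.where(m[r,250:330])[0]
    if len(c): print(r,c.min()+250,c.max()+250)
```

```text
2.1 [271.62962533 211.93631145]
2.0 [273.26850574 205.61034682]
1.8 [276.90412562 193.95980506]
1.5 [282.83037397 180.03149813]
1.3 [286.77631547 173.65636817]
1.2 [288.67417904 171.41159874]
1.1 [290.49437721 169.80104702]
1.0 [292.21939206 168.81745815]
[184 283] [230 290] 233
185 285 290
190 285 290
195 285 290
200 284 290
205 289 289
210 285 289
215 285 289
220 284 288
225 283 288
230 285 286
```

Request:
{"api": "carry_out", "payload": {
  "commands": [
    [[-0.022,0,0.011],0,0],
    [[-0.022,0,0.012],0,0],
    [[-0.021,0,0.015],0,0],
    [[-0.02,0,0.016],0,0],
    [[-0.016,0,0.02],0,0],
    [[-0.016,0,0.023],0,0],
    [[-0.012,0,0.018],0,0],
    [[-0.0115,0,0.018],0,0],
    [[0,0,0.015],0,0],
    [[0,0,0],0,0]
  ]
}}

```text
time: 26.55
tool_pos: [0.569, 0.0377, 0.175]
tool_rot: [3.141, -0.0, 1.571]
contact_force: [0.4, 1.0, 0.1]
opening: 0.0001
grip_force: 0.0
```

Request:
{"api": "carry_out", "payload": {
  "commands": [
    [[0,0,0.002],0,0],
    [[0,0,0.001],0,0],
    [[0,0,0],0,0],
    [[0,0,0],0,0]
  ]
}}

```text
time: 27.05
tool_pos: [0.5692, 0.0378, 0.174]
tool_rot: [3.139, -0.0, 1.571]
contact_force: [-3.8, -0.1, 12.1]
opening: 0.0006
grip_force: 6.0
```

Request:
{"api": "carry_out", "payload": {
  "commands": [
    [[0,0,-0.02],0,0],
    [[0,0,-0.04],0,0.3],
    [[0,-0.05,-0.03],0,0.6],
    [[0.02,-0.055,0],-0.162,0.6]
  ]
}}

```text
time: 27.55
tool_pos: [0.4641, 0.0571, 0.264]
tool_rot: [3.137, 0.001, 1.735]
contact_force: [-0.2, -0.1, -0.1]
opening: 0.0262
grip_force: 0.0
```

Run:
```python
from h import *
np.set_printoptions(precision=4,suppress=True)
t=shot('top','t8.png');s=shot('side','s8.png');o=robot.observe();print(o['tool_pos'],o['tool_rot'])
for f,cam,box in (('t0',t,(215,205,35,45)),('s0',s,(298,288,40,40))):
    x0,y0,w,h=box; im=cv2.imread(f'pics/{f}.png')[y0:y0+h,x0:x0+w].astype(float)
    b,g,r=im[...,0],im[...,1],im[...,2]
    Y,X=np.mgrid[:h,:w]
    wy=np.clip(np.minimum(r,g)-b-30,0,None)
    c=np.array([(wy*X).sum(),(wy*Y).sum()])/wy.sum()+[x0,y0]
    wg=np.clip(b-75,0,None)*(np.abs(r-b)<60)*(wy<5)
    if f=='s0': wg*= (Y<30)
    c2=np.array([(wg*X).sum(),(wg*Y).sum()])/max(wg.sum(),1)+[x0,y0]
    P,Q=onz(cam,c,.012),onz(cam,c2,.011); d=Q-P; print(f,c,c2,P,Q,np.linalg.norm(d),np.arctan2(d[1],d[0]))
    d=robot.tip_of(cam,'pin_grip')[0];print(d,onz(cam,d['at'],.011))
# mill: fork top view
for p,z in (((295.6,189.9),.055),): print(onz(t,p,z))
ths=robot.tip_of(s,'bar_tab')[:1];print(ths,proj(s,[.567,.045,.157]),robot.tip_of(t,'bar_tab')[:1],proj(t,[.567,.045,.157]))
```

```text
[0.4585 0.059  0.262 ] [-3.1378 -0.0017  1.7379]
t0 [226.9075 233.8295] [234.7363 223.0331] [0.4142 0.3981 0.012 ] [0.4539 0.3708 0.011 ] 0.048154805446461175 -0.6031094256222017
{'at': [225.0, 233.0], 'p': 0.53} [0.4174 0.4054 0.011 ]
s0 [321.6837 311.6739] [309.7939 300.9227] [0.4133 0.3957 0.012 ] [0.456  0.3683 0.011 ] 0.050788635516835275 -0.56927999199211
{'at': [320.2, 311.6], 'p': 0.81} [0.4176 0.3959 0.011 ]
[0.569  0.1454 0.055 ]
[{'at': [300.9, 187.6], 'p': 0.84}] [302.0755 187.8902] [] [323.2612 185.2091]
```

Request:
{"api": "carry_out", "payload": {
  "commands": [
    [[0,0,0],-0.1638,0.6],
    [[0,0,0],-0.1638,0.6],
    [[0,0,0],-0.1638,0.6],
    [[0,0,0],-0.1638,0.6],
    [[0,0,0],-0.1638,0.6],
    [[0.0323,0.0367,0.01],0,0.6],
    [[0.0323,0.0367,0.01],0,0.6],
    [[0.0323,0.0367,0.02],0,0.6],
    [[0.0323,0.0367,0.02],0,0.6],
    [[0.0323,0.0367,0.02],0,0.6],
    [[0.0323,0.0367,0.02],0,0.6],
    [[0.0323,0.0367,0.02],0,0.6],
    [[0,0,0.02],0,0.6],
    [[0,0,0],0,0.6]
  ]
}}

```text
time: 29.6
tool_pos: [0.4186, 0.3964, 0.1198]
tool_rot: [-3.138, -0.001, 2.552]
contact_force: [-0.2, -0.5, 1.1]
opening: 0.0553
grip_force: 0.0
```

Request:
{"api": "carry_out", "payload": {
  "commands": [
    [[0.004,-0.002,0.04],0,0.6],
    [[0,0,0.04],0,0.6],
    [[0,0,0.0195],0,0.6],
    [[0,0,0],0,0.6],
    [[0,0,0],0,0.3],
    [[0,0,0],0,0.1],
    [[0,0,0],0,0.1],
    [[0,0,0],0,0.1],
    [[0,0,0],0,0.1],
    [[0,0,0],0,0.1]
  ],
  "newtons": 30
}}

```text
time: 30.85
tool_pos: [0.4147, 0.397, 0.0234]
tool_rot: [3.141, 0.0, 2.552]
contact_force: [-0.2, -0.8, 5.5]
opening: 0.0217
grip_force: 30.0
```

Request:
{"api": "carry_out", "payload": {
  "commands": [
    [[0,0,-0.03],0,0.1],
    [[0,0,-0.056],0,0.1],
    [[0,0,-0.056],0,0.1],
    [[0,0,0],-0.1475,0.1],
    [[0,0,0],-0.1475,0.1],
    [[0,0,0],-0.1475,0.1],
    [[0,0,0],-0.147,0.1],
    [[-0.003,-0.05,0],0,0.1],
    [[-0.003,-0.055,0],0,0.1],
    [[-0.003,-0.055,0],0,0.1],
    [[-0.003,-0.056,0],0,0.1],
    [[-0.003,-0.055,0],0,0.1],
    [[0,-0.055,0],0,0.1],
    [[0,0,0],0,0.1],
    [[0,0,0],0,0.1]
  ]
}}

```text
time: 32.72
tool_pos: [0.4292, 0.0709, 0.1647]
tool_rot: [3.141, -0.0, 3.14]
contact_force: [0.1, 0.7, -1.1]
opening: 0.0218
grip_force: 30.0
```

Run:
```python
from h import *
np.set_printoptions(precision=4,suppress=True)
t=shot('top','t9.png');s=shot('side','s9.png');o=robot.observe();tp=o['tool_pos'];print(tp,o['tool_rot'],o['contact_force'],o['opening'])
for n in ('pin_grip','pin_shoulder','mill_fork'):
    for cam in (t,s): print(n,[(d['p'],d['at']) for d in robot.tip_of(cam,n)[:3]])
out=np.zeros((600,800,3),np.uint8);k=8
def pan(cam,x0,y0,w,h):
    im=cv2.resize(cam['pixels'][y0:y0+h,x0:x0+w,::-1],None,fx=k,fy=k,interpolation=2)
    def dot(X,c):
        u=proj(cam,X); cv2.circle(im,(int((u[0]-x0+.5)*k),int((u[1]-y0+.5)*k)),2,c,-1)
    for a in np.linspace(.0225,.0785,12): dot([tp[0]+a,tp[1],tp[2]-.0124],(0,255,0))
    for a in np.linspace(-.021,.021,6): dot([.568+a,.071,.15],(0,255,255))
    return im
out[:,:400]=pan(t,300,172,50,75); out[:,400:]=pan(s,290,165,50,75)
cv2.imwrite('pics/c9.png',out)
```

```text
[0.4292 0.0718 0.1647] [ 3.1412 -0.0002 -3.1408] [ 0.4949 -0.207  -0.7149] 0.02165916996919843
pin_grip [(0.29, [368.0, 201.5])]
pin_grip [(0.29, [308.3, 167.2])]
pin_shoulder []
pin_shoulder []
mill_fork [(0.75, [315.5, 185.2])]
mill_fork [(0.79, [299.5, 190.9])]
```

View pics/c9.png

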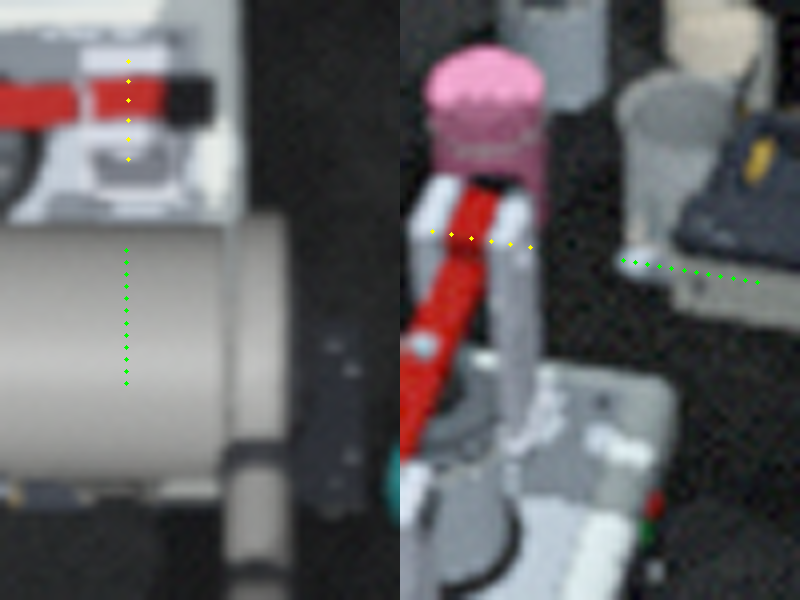

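Request:
{"api": "carry_out", "payload": {
  "commands": [
    [[-0.02,0.0005,0.0022],0,0.1],
    [[-0.012,0,0],0,0.1],
    [[-0.006,0,0],0,0.1],
    [[-0.006,0,0],0,0.1],
    [[-0.004,0,0],0,0.1],
    [[0,0,0],0,0.1]
  ]
}}

```text
time: 33.88
tool_pos: [0.4774, 0.0713, 0.1626]
tool_rot: [3.142, 0.0, 3.141]
contact_force: [-0.6, -0.1, -0.9]
opening: 0.0219
grip_force: 30.0
```

Request:
{"api": "carry_out", "payload": {
  "commands": [
    [[-0.005,0,0],0,0.1],
    [[-0.005,0,0],0,0.1],
    [[-0.005,0,0],0,0.1],
    [[-0.005,0,0],0,0.1],
    [[0,0,0],0,0.1]
  ]
}}

```text
time: 34.5
tool_pos: [0.4976, 0.0713, 0.1625]
tool_rot: [3.142, 0.0, 3.141]
contact_force: [0.6, 0.5, -0.6]
opening: 0.0217
grip_force: 30.0
```

Request:
{"api": "carry_out", "payload": {
  "commands": [
    [[-0.005,0,0],0,0.1],
    [[-0.005,0,0],0,0.1],
    [[-0.005,0,0],0,0.1],
    [[-0.005,0,0],0,0.1],
    [[0,0,0],0,0.1]
  ]
}}

```text
time: 35.12
tool_pos: [0.5176, 0.0713, 0.1625]
tool_rot: [3.142, 0.0, 3.141]
contact_force: [0.2, -0.4, -0.8]
opening: 0.0217
grip_force: 30.0
```

Request:
{"api": "carry_out", "payload": {
  "commands": [
    [[-0.003,0,0],0,0.1],
    [[-0.002,0,0],0,0.1],
    [[-0.002,0,0],0,0.1],
    [[-0.002,0,0],0,0.1],
    [[0,0,0],0,0.1]
  ]
}}

```text
time: 35.75
tool_pos: [0.525, 0.0713, 0.1622]
tool_rot: [-3.142, -0.003, 3.141]
contact_force: [-5.3, 0.4, 1.6]
opening: 0.0221
grip_force: 30.0
```

Request:
{"api": "carry_out", "payload": {
  "commands": [
    [[-0.0015,0,0],0,0.1],
    [[0,0,0],0,0.1],
    [[0,0,0],0,0.1]
  ]
}}

```text
time: 36.12
tool_pos: [0.5251, 0.0713, 0.162]
tool_rot: [-3.141, -0.007, 3.142]
contact_force: [-9.1, -0.4, 3.6]
opening: 0.0218
grip_force: 30.0
```

Firm stop: shoulder is against the ear. Relax the push, open, and retreat upward.

Request:
{"api": "carry_out", "payload": {
  "commands": [
    [[0.001,0,0],0,0.1],
    [[0,0,0],0,0.25],
    [[0,0,0],0,0.4],
    [[0,0,0],0,0.4],
    [[0,0,-0.01],0,0.4],
    [[0,0,-0.03],0,0.4],
    [[0,0,-0.05],0,0.4],
    [[0.05,0,-0.02],0,0.4],
    [[0.05,-0.02,0],0,0.4],
    [[0.02,-0.05,0],0,0.4],
    [[0,-0.06,0],0,0.4],
    [[0,-0.06,0],0,0.4],
    [[0,-0.06,0],0,0.4],
    [[0,0,0],0,0.4],
    [[0,0,0],0,0.4]
  ]
}}

```text
time: 38.0
tool_pos: [0.4066, -0.1783, 0.2729]
tool_rot: [3.141, 0.0, 3.14]
contact_force: [-0.0, -0.5, 0.5]
opening: 0.0367
grip_force: 0.0
```

Run:
```python
from h import *
t=shot('top','t10.png');s=shot('side','s10.png');print(robot.observe()['tool_pos'])
out=np.zeros((600,800,3),np.uint8)
out[:,:400]=cv2.resize(t['pixels'][165:240,285:335,::-1],(400,600),interpolation=2);out[:,400:]=cv2.resize(s['pixels'][175:250,275:325,::-1],(400,600),interpolation=2)
cv2.imwrite('pics/c10.png',out)
for cam,f in ((t,'t'),(s,'s')):
    im=cam['pixels'].astype(float); wy=np.clip(np.minimum(im[...,0],im[...,1])-im[...,2]-50,0,None)
    x0,y0,w,h=(300,175,40,40) if f=='t' else (290,180,40,40)
    m=wy[y0:y0+h,x0:x0+w];Y,X=np.mgrid[:h,:w]
    print(f,(m>0).sum(),((m*X).sum()/m.sum()+x0,(m*Y).sum()/m.sum()+y0),proj(cam,[.525,.0715,.15]))
```

```text
[ 0.40676624 -0.17741785  0.27287542]
t 78 (np.float64(315.47146254458977), np.float64(197.589774078478)) [315.41495495 197.8692196 ]
s 126 (np.float64(312.7123164519029), np.float64(197.1497602637099)) [312.29943647 196.63187432]
```

```bash
python3 -c "
from h import *
print(robot.hand_in())"
```

```text
the job is handed in; nothing more can be done
None
```

I handed the job in at about 38 s, and no verdict came back: the heavy jar (about 8 N on lifting) stands in the seat, the bar is at its stop and the pin is through with its grip against the fork. I viewed 11 pictures, one over the limit of 10.

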